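# Put the sample pots, reagent bottles and balance weight away after a test run

## Robot

A 6-joint arm with a two-finger parallel gripper is mounted at the origin on the work surface. World frame = base frame: x ahead of the robot, y to its left, z up, the work surface at z = 0. Lengths are in m, angles in rad, forces in N, time in s.
With the tool pointing down it reaches from about 0.35 to 0.8 m from the base axis. Payload 7.3 kg.
Tool frame: the origin (TCP) lies at the centre of the arm's flange, where the gripper is bolted on; the fingertips stand 173 mm ahead of it and the grasp point (between the pads) lies ahead of it (robot.pinch_z is the z of the grasp point in the tool frame, in m); z points along the fingers, y is the line along which they close (so a half turn about z gives the same grasp; the last joint's range is limited). The gripper opens to 85 mm and grips with 20 to 120 N. Pads are 22 mm wide; open, the fingers measure 114 mm over their backs; the gripper's body (76 mm by 85 mm) begins 54 mm behind the grasp point. The pads swing forward as they close: fully open they stand 13 mm farther back than shut.
Start: joints at [1.046, 0.342, 1.524, -0, 1.275, -0.146], TCP at [0.194, 0.488, 0.405] pointing down, gripper open.
Joint ranges: [-2.53, 2.53], [-0.77, 2.02], [0.04, 2.7], [-1, 4.14], [0.28, 2.66], [-3.11, 3.11]. Speed limits (rad/s): [2.57, 2.57, 3.14, 3.14, 3.14, 3.14].

## Interface

Orientations are given as a unit quaternion [w, x, y, z].
In Python, from bench import robot, optics gives the robot as it stands. The module is installed in compiled form; this text tells all that it offers.
- The arm moves only by the tool drive_tool, never from a script. Its argument "rows" is text: rows parted by semicolons, each of 7 numbers parted by spaces: the turn, a rotation vector about the world's x, y, z in rad, then the shift along the world's x, y, z in cm, then the opening in per cent of the stroke, from 0 (shut) to 100 (fully open). A call has 1 to 12 rows; each row shifts and turns the commanded pose from where the row before left it; what a row does not reach is not made up. A row lasts 1/8 s, in which the tool goes at most 62.5 mm and 10.7 degrees, less where a joint would pass 70% of its speed; a pose out of reach is approached as far as the arm can. A call with a gripper value outside its range is refused whole. The fingers move at their own pace and stop on an object; the grip force is fixed at half the most. Time passes only in rows, so rows that do not move let the fingers close. It gives the time, the measured TCP pose, the force, the opening and the grip force at its end, in the units of the state.
- robot.read_state(): the state, without advancing time (a new reading comes with each control period).
- optics.grab_frame(name): name is "scene" or "top"; returns the picture (420x560x3 uint8, red, green, blue); there is no depth.
- optics.camera_model(name): a dict with "fx", "fy", "cx", "cy" (pixels), "distortion" ([k1, k2, p1, p2, k3] as OpenCV has them; the pictures are not rectified), "xyz" and "orientation" of the camera in the world. Camera axes: x right, y up, looking along -z (the intrinsics and any distortion apply to the point x, -y, -z); pixel columns grow to the right and rows downward; lengths in m; the calibration is good to about 2 mm. A picture is of the moment at which its call begins. camera_model takes no time and is no camera call.
- robot.finish_job(): hands the job in; it is judged then, once.
The state is a dict: "time": time; "joint_positions": joint angles; "dq": joint speeds; "effort": joint torques, N m; "eef_pos": TCP position; "tcp_rot": TCP orientation; "wrist_force": force on the tool from outside, world axes, zero at the start; "wrist_torque": the same for the moment, N m; "grip_width": finger opening in m; "grip_force": force on a finger pad.
Only numpy, scipy, OpenCV 4.12 (cv2) and the standard library are available. Lean on these libraries where they do the work, as an engineer would, in place of code of your own. Each camera call takes 0.05 s, during which the arm holds its last target. There are 200 camera calls.

## Task

Clear the bench after the test run: stand the two squat white sample pots in the shallow steel tray and the two slim amber bottles in the deeper grey crate, one to a bay, and put the brass weight in the round recess of the wooden block. Set each thing down gently, upright and flat on the floor of its place, do not drop it in, and leave the wash bottle and the beaker where they stand.

Things in the scene. Friction and masses are not known exactly. Their poses are not given: they have to be found in the camera images.
- pot_tray: shallow open tray of plain steel, fixed to the bench, 86 x 164 mm (x by y) and only 12 mm high, with 4 mm walls and a 4 mm floor. One wall across the middle splits it into two bays in a row along its y axis, each 78 mm (x) by 76 mm (y) inside; bay centres at x = 0, y = +40 and -40 mm. Origin at the centre of its underside on the bench top, z up
- bottle_crate: small open crate of grey plastic, fixed to the bench, 66 x 128 mm (x by y) and 30 mm high, with 4 mm walls and a 4 mm floor. One wall across the middle splits it into two square bays in a row along its y axis, each 58 x 58 mm inside; bay centres at x = 0, y = +31 and -31 mm. Origin at the centre of its underside on the bench top, z up
- weight_block: square block of light wood, fixed to the bench, 100 x 100 mm and 16 mm high, with one round recess in the middle of its top, 60 mm diameter and 10 mm deep (the recess floor is 6 mm above the bench). Origin at the centre of its underside on the bench top, z up
- pot_a: squat round sample pot of white plastic with a wide white screw lid, standing upright, loose: body 52 mm diameter, lid 56 mm diameter from 40 to 56 mm height, 56 mm tall overall, about 80 g; origin at the centre of its underside, z up along its axis (yaw means nothing). One of two alike; belongs in pot_tray
- pot_b: squat round sample pot of white plastic with a wide white screw lid, standing upright, loose: body 52 mm diameter, lid 56 mm diameter from 40 to 56 mm height, 56 mm tall overall, about 80 g; origin at the centre of its underside, z up along its axis (yaw means nothing). One of two alike; belongs in pot_tray
- bottle_a: slim reagent bottle of amber glass with a pale label band and a black cap, standing upright, loose: straight body 38 mm diameter up to 76 mm, sloping shoulder, cap 28 mm diameter from 84 to 106 mm height, 106 mm tall overall, about 120 g; origin at the centre of its underside, z up along its axis (yaw means nothing). One of two alike; belongs in bottle_crate
- bottle_b: slim reagent bottle of amber glass with a pale label band and a black cap, standing upright, loose: straight body 38 mm diameter up to 76 mm, sloping shoulder, cap 28 mm diameter from 84 to 106 mm height, 106 mm tall overall, about 120 g; origin at the centre of its underside, z up along its axis (yaw means nothing). One of two alike; belongs in bottle_crate
- weight: brass balance weight, standing upright, loose, about 0.45 kg: base cylinder 40 mm diameter and 35 mm high, a thin neck 18 mm diameter, and a round knob on top 28 mm diameter from 44 to 64 mm height, by which it is best gripped; 64 mm tall overall. Origin at the centre of its underside, z up along its axis (yaw means nothing). Belongs in weight_block
- wash_bottle: bystander, to be left alone: white plastic wash bottle, loose, 66 mm diameter, about 190 mm tall with its red cap and bent spout (which reaches 55 mm out from the axis along its x); origin at the centre of its underside
- beaker: bystander, to be left alone: open white beaker, loose, 68 mm diameter at the rim, 85 mm tall; origin at the centre of its underside

How it is judged:
By the outcome, as a careful person would: the job done as asked, in the order asked, and still so for the second after the job is handed in, with the robot touching nothing.
It also fails if it takes over 128 s, if anything falls off the work surface, if the arm or the gripper's body presses on something with over 40 N, if the wrist force passes 120 N, or if a joint passes its speed limit or range.

## Working session

There is one attempt and no reset: what is moved stays moved. The work goes in short steps, Python scripts to look and compute and a tool call to move; the robot and the scene stay as the last step left them, time stands still between calls to the robot, and variables do not carry over. Pictures are saved under pics/ and viewed, at most 14 in all, crops included, and the job is handed in when it is done.

Besides the shell and the picture viewer there is one more tool, called after "Call:" in YAML: its name, and indented under it one key for each argument. drive_tool: Moves the arm, as the interface text tells. Its arguments: {"type":"object","properties":{"rows":{"type":"string"}},"required":["rows"]}

```bash
mkdir -p pics; ls; python3 - <<'E'
from bench import robot, optics
import cv2
print(robot.read_state(), robot.pinch_z)
for n in("scene","top"):
    print(n,optics.camera_model(n)); cv2.imwrite(f"pics/{n}0.png",optics.grab_frame(n)[:,:,::-1])
E
```

```text
pics
{'time': 0.0, 'joint_positions': array([ 1.04600395e+00,  3.42752263e-01,  1.52505414e+00,  1.69986743e-05,
        1.27539637e+00, -1.46012663e-01]), 'dq': array([-0.00098058,  0.00074073, -0.00158541, -0.00099552, -0.00057934,
       -0.00081398]), 'effort': array([ 2.19762464e-04, -4.33683407e+01, -2.46018612e+01, -1.39058134e-04,
        7.84151402e-03,  2.14899735e-06]), 'eef_pos': array([0.19405046, 0.4876701 , 0.40399745]), 'tcp_rot': array([-2.72660831e-04,  1.88262072e-01,  9.82118498e-01, -7.57523730e-04]), 'wrist_force': array([-0.24361151, -0.53350084, -0.12946549]), 'wrist_torque': array([-0.00875702,  0.02879614,  0.02893853]), 'grip_force': 0.0, 'grip_width': 0.08538355773466755} 0.1547
scene {'fx': 524.5400720886238, 'fy': 524.5400720886238, 'cx': 278.5926804797722, 'cy': 207.27610241036993, 'distortion': array([-0.06373354,  0.        ,  0.        ,  0.        ,  0.        ]), 'xyz': array([1.52847664, 0.06852184, 0.86935436]), 'orientation': array([0.61978956, 0.29451289, 0.31136339, 0.65740087])}
top {'fx': 497.9857699810054, 'fy': 497.9857699810054, 'cx': 291.3944687591819, 'cy': 203.73252458099319, 'distortion': array([-0.13454146,  0.        ,  0.        ,  0.        ,  0.        ]), 'xyz': array([0.22061001, 0.01988227, 1.57965662]), 'orientation': array([-0.69900286, -0.06331702,  0.06155611,  0.70964555])}
```

View pics/scene0.png

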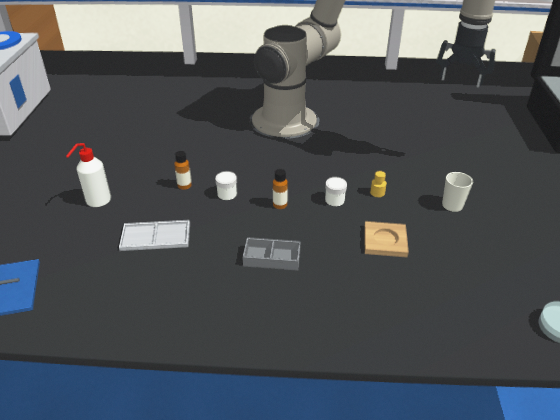

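View pics/top0.png

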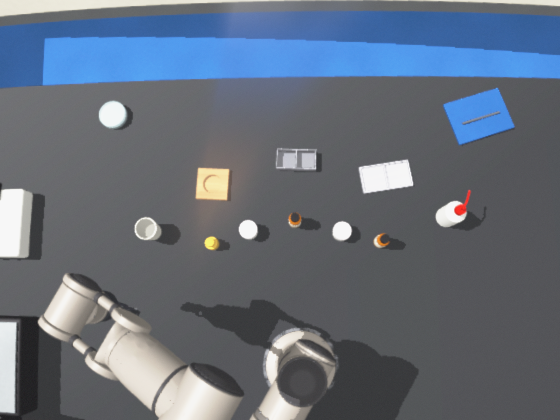

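The scene picture shows, from left to right: wash bottle (95,180), amber bottle (183,172), pot (227,186), amber bottle (280,190), pot (336,192), weight (379,185) and beaker (457,190). Behind them are the tray (155,235), crate (272,253) and block (386,238). The top picture shows the same objects with image-up = +x and image-left = +y.

```bash
cat > h.py <<'E'
from bench import robot, optics
import numpy as np, cv2
from scipy.spatial.transform import Rotation as R
from scipy.optimize import least_squares
class Cam:
    def __init__(s,n):
        m=optics.camera_model(n); s.K=np.array([[m['fx'],0,m['cx']],[0,m['fy'],m['cy']],[0,0,1]]); s.d=np.array(m['distortion'])
        q=m['orientation']; s.Rw=R.from_quat([q[1],q[2],q[3],q[0]]).as_matrix()@np.diag([1,-1,-1]); s.p=np.array(m['xyz'])
        s.rv=cv2.Rodrigues(s.Rw.T)[0]; s.t=-s.Rw.T@s.p
    def proj(s,P): return cv2.projectPoints(np.asarray(P,float).reshape(-1,3),s.rv,s.t,s.K,s.d)[0].reshape(-1,2)
    def ray(s,uv,z):
        n=cv2.undistortPoints(np.asarray(uv,float).reshape(-1,1,2),s.K,s.d).reshape(-1,2)
        r=np.c_[n,np.ones(len(n))]@s.Rw.T; return s.p+r*((z-s.p[2])/r[:,2])[:,None]
cams={n:Cam(n) for n in("scene","top")}
def cyl(secs):  # [(r,z0,z1)..]
    a=np.linspace(0,2*np.pi,40,endpoint=False)
    return [np.concatenate([np.c_[r*np.cos(a),r*np.sin(a),0*a+z] for z in(z0,z1)]) for r,z0,z1 in secs]
def box(x,y,z): return [np.array([[i*x/2,j*y/2,k] for i in(-1,1) for j in(-1,1) for k in(0,z)])]
POT=cyl([(.026,0,.04),(.028,.04,.056)]); BOT=cyl([(.019,0,.076)]); WT=cyl([(.02,0,.035),(.009,.035,.05),(.014,.048,.06),(.008,.044,.064)])
def render(c,parts,x,y,yaw,S=8):
    M=R.from_euler('z',yaw).as_matrix(); im=np.zeros((420,560),np.float32); big=np.zeros((420*S,560*S),np.uint8)
    for p in parts:
        uv=c.proj(p@M.T+[x,y,0]); cv2.fillConvexPoly(big,cv2.convexHull(((uv+.5)*S).astype(np.int32)),255)
    return cv2.resize(big,(560,420),interpolation=cv2.INTER_AREA)/255.
def cen(w):
    v,u=np.mgrid[:420,:560]; return np.array([(w*u).sum(),(w*v).sum()])/w.sum()
def solve(c,parts,mask,x0,z=.03):
    """xy such that rendered centroid = mask centroid; returns xy, IoU"""
    m=cen(mask); xy=np.array(x0,float)
    for _ in range(5):
        r=cen(render(c,parts,*xy,0)); xy+= (c.ray(m,z)-c.ray(r,z))[0,:2]
    r=render(c,parts,*xy,0); return xy, np.minimum(r,mask).sum()/np.maximum(r,mask).sum()
E
python3 - <<'E'
from h import *
S=cv2.imread("pics/scene0.png");T=cv2.imread("pics/top0.png")
a=cv2.resize(S[145:275,105:425],None,fx=2.4,fy=2.4,interpolation=cv2.INTER_CUBIC); b=cv2.resize(T[140:255,140:460],None,fx=2.4,fy=2.4,interpolation=cv2.INTER_CUBIC)
cv2.imwrite("pics/crop.png",np.vstack([a,b]))
for n,I in(("scene",S),("top",T)):
    m=(I.max(2)>75).astype(np.uint8); k,l,st,ce=cv2.connectedComponentsWithStats(m)
    for i in range(1,k):
        if 25<st[i,4]<4000 and 100<ce[i,0]<475 and 140<ce[i,1]<275:
            print(n,i,st[i],ce[i].round(1),cams[n].ray(ce[i],.03)[0].round(3))
E
```

```text
scene 11 [174 159  18  31 423] [183.  174.7] [ 0.377 -0.26   0.03 ]
scene 12 [215 171  23  30 582] [226.3 184.8] [ 0.416 -0.135  0.03 ]
scene 13 [370 170  17  28 373] [378.5 184.1] [0.389 0.271 0.03 ]
scene 14 [442 171  32  41 969] [456.2 190.4] [0.404 0.476 0.03 ]
scene 15 [325 176  22  31 588] [335.2 190.7] [0.425 0.155 0.03 ]
scene 16 [272 179  17  31 436] [279.9 193.8] [0.447 0.01  0.03 ]
scene 17 [ 119  219   72   33 1961] [154.9 234.9] [ 0.624 -0.279  0.03 ]
scene 18 [ 364  220   45   38 1480] [385.7 238.8] [0.605 0.269 0.03 ]
scene 19 [ 243  237   58   34 1677] [271.6 253.2] [0.669 0.003 0.03 ]
```

View pics/crop.png

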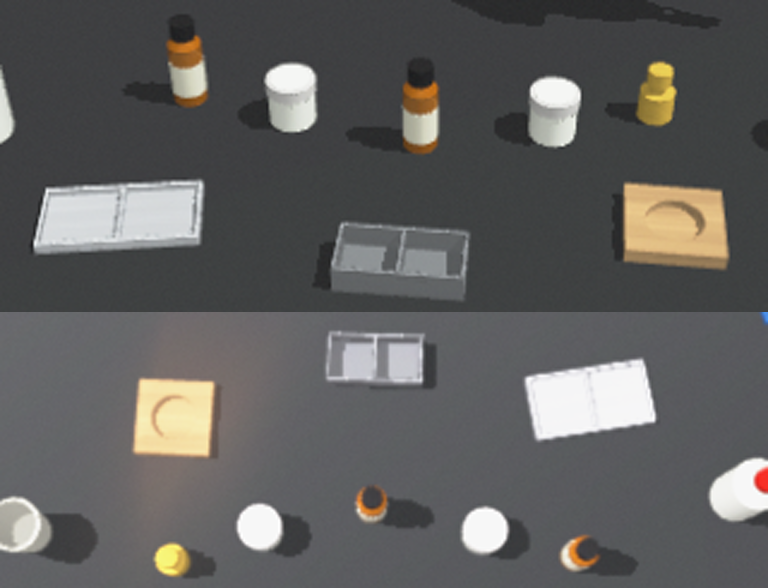

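The crop shows that the scene masks are clean. The tray and the crate are both yawed slightly. I'll fit model silhouettes in both cameras.

```bash
python3 - <<'E'
from h import *
from scipy.optimize import minimize
I={n:cv2.imread(f"pics/{n}0.png").max(2) for n in cams}
objs=dict(botR=(BOT+cyl([(.015,.076,.082)]),.385,-.26,0),potR=(POT,.42,-.135,0),botL=(BOT+cyl([(.015,.076,.082)]),.455,.01,0),potL=(POT,.43,.155,0),weight=(WT,.39,.27,0),
 tray=(box(.086,.164,.012),.61,-.28,-.1),crate=(box(.066,.128,.03),.66,.003,0),block=(box(.1,.1,.016),.6,.268,0))
for k,(p,x,y,w) in objs.items():
  for n in cams:
    c=cams[n]
    if n=="top" and k.startswith("bot"): continue
    m0=cv2.dilate((render(c,p,x,y,w)>0).astype(np.uint8),np.ones((9,9)))
    img=I[n].astype(float); bg=np.median(img[(cv2.dilate(m0,np.ones((5,5)))-m0)>0])
    th={"scene":75,"top":bg+35}[n]
    k_,l,st,ce=cv2.connectedComponentsWithStats((m0*(img>th)).astype(np.uint8)); mask=(l==1+np.argmax(st[1:,4])).astype(np.uint8)
    h,_=cv2.findContours(mask,0,1); mask=cv2.drawContours(mask*0,h,-1,1,-1)
    isb=k in("tray","crate","block")
    f=lambda q:np.abs(render(c,p,q[0],q[1],q[2] if isb else 0)-mask).sum()/mask.sum()
    q0=np.array([x,y,w][:3 if isb else 2]); sx=np.vstack([q0]+[q0+d for d in np.diag([.012,.012,.1][:len(q0)])])
    r=minimize(f,q0,method="Nelder-Mead",options=dict(initial_simplex=sx,xatol=1e-4,fatol=1e-4))
    print(k,n,r.x.round(4),"err",round(r.fun,3))
E
```

```text
botR scene [ 0.3869 -0.2576] err 0.173
potR scene [ 0.4157 -0.1354] err 0.082
potR top [ 0.4083 -0.133 ] err 0.103
botL scene [0.4548 0.0105] err 0.159
potL scene [0.4247 0.1544] err 0.068
potL top [0.4174 0.1592] err 0.09
weight scene [0.386  0.2718] err 0.125
weight top [0.3785 0.2766] err 0.084
tray scene [ 0.5983 -0.2878  0.1245] err 0.057
tray top [ 0.5912 -0.2861  0.1176] err 0.102
crate scene [ 0.6535  0.0028 -0.0452] err 0.032
crate top [ 0.6491  0.0061 -0.0121] err 0.088
block scene [ 0.5816  0.274  -0.0479] err 0.04
block top [ 0.5806  0.2777 -0.0602] err 0.138
```

Call:
drive_tool:
  rows: "0 0 -0.119 2.27 -3.31 -0.9 100;0 0 -0.119 2.27 -3.31 -0.9 100;0 0 -0.119 2.27 -3.31 -0.9 100;0 0 -0.119 2.27 -3.31 -0.9 100;0 0 -0.119 2.27 -3.31 -0.9 100;0 0 -0.119 2.27 -3.31 -0.9 100;0 0 -0.119 2.27 -3.31 -0.9 100;0 0 -0.119 2.27 -3.31 -0.9 100;0 0 -0.119 2.27 -3.31 -0.9 100;0 0 -0.119 2.27 -3.31 -0.9 100;0 0 0 0 0 0 100;0 0 0 0 0 0 100"

```text
time: 1.6
eef_pos: [0.4208, 0.157, 0.3146]
tcp_rot: [-0.0, 0.706, 0.708, -0.0]
wrist_force: [-0.6, -0.2, 1.1]
grip_width: 0.0855
grip_force: 0.0
```

Call:
drive_tool:
  rows: "0 0 0 0 0 -3 100;0 0 0 0 0 -3 100;0 0 0 0 0 -2.5 100;0 0 0 0 0 -2 100;0 0 0 0 0 -1.6 100;0 0 0 0 0 0 100;0 0 0 0 0 0 30;0 0 0 0 0 0 30;0 0 0 0 0 0 30;0 0 0 0 0 0 30;0 0 0 0 0 0 30;0 0 0 0 0 0 30"

```text
time: 3.1
eef_pos: [0.4212, 0.1571, 0.1949]
tcp_rot: [0.0, 0.706, 0.708, 0.001]
wrist_force: [-1.3, 1.6, 6.9]
grip_width: 0.0544
grip_force: 61.9
```

Call:
drive_tool:
  rows: "0 0 0 0 0 0.5 30;0 0 0 0 0 1.5 30;0 0 0 0 0 3 30;0 0 0 0 0 3 30;0 0 0 0 0 3 30;0 0 0 0 0 2 30;0 0 0 0 0 0 30;0 0 0 0 0 0 30"

```text
time: 4.1
eef_pos: [0.4208, 0.1567, 0.3231]
tcp_rot: [-0.0, 0.706, 0.708, -0.0]
wrist_force: [-0.7, -0.7, -1.8]
grip_width: 0.0544
grip_force: 63.4
```

```bash
python3 - <<'E'
from h import *
s=robot.read_state(); print(s['eef_pos'],s['grip_width'],s['wrist_force'])
for n in cams: cv2.imwrite(f"pics/{n}1.png",optics.grab_frame(n)[:,:,::-1])
S=cv2.imread("pics/scene1.png")
uv=cams["scene"].proj([s['eef_pos']-[0,0,.165]])[0]; print(uv)
u,v=uv.astype(int); C=S[v-75:v+75,u-100:u+100]; cv2.imwrite("pics/c1.png",cv2.resize(C,None,fx=4,fy=4,interpolation=cv2.INTER_CUBIC)); print(u-100,v-75)
E
```

```text
[0.42076441 0.15668707 0.3231326 ] 0.054368940827930874 [-0.66089015 -0.68219254 -1.8181043 ]
[339.55740324 148.82746664]
239 73
```

View pics/c1.png

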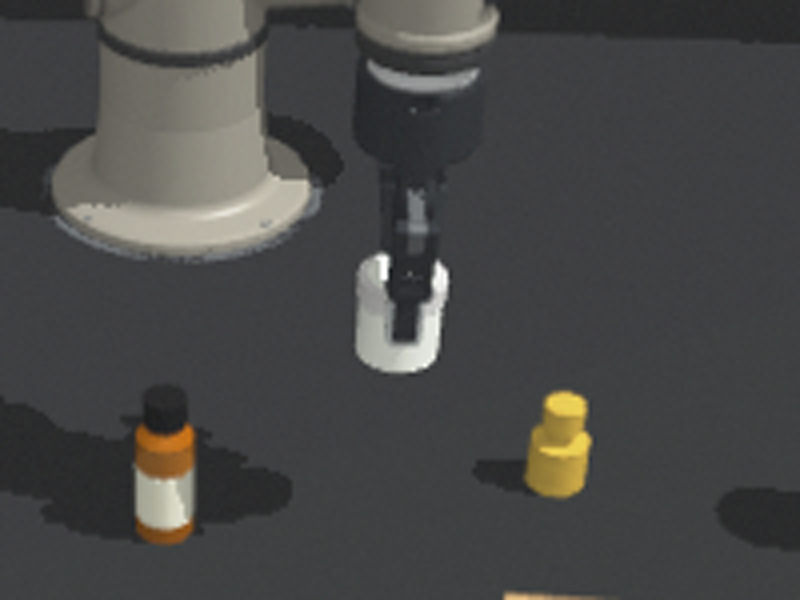

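```bash
python3 - <<'E'
from h import *
from scipy.optimize import minimize
S=cv2.imread("pics/scene1.png"); m=np.zeros((420,560),np.uint8); m[132:172,322:356]=1
sub=(S.min(2)>120)*m; pts=np.argwhere(sub)[:,::-1].astype(np.int32)
mask=cv2.fillConvexPoly(np.zeros((420,560),np.uint8),cv2.convexHull(pts),1)
c=cams["scene"]
for z0 in(.126,.128,.130):
    P=[np.vstack(POT)+[0,0,z0]]
    f=lambda q:np.abs(render(c,P,q[0],q[1],0)-mask).sum()/mask.sum()
    q0=np.array([.421,.157]); r=minimize(f,q0,method="Nelder-Mead",options=dict(initial_simplex=[q0,q0+[.01,0],q0+[0,.01]],xatol=1e-4))
    print(z0,r.x.round(4),round(r.fun,3))
E
```

```text
0.126 [0.4231 0.1544] 0.048
0.128 [0.4263 0.1543] 0.05
0.13 [0.4297 0.1541] 0.053
```

Call:
drive_tool:
  rows: "0 0 0.0121 0.84 -2.01 0 30;0 0 0.0121 1.68 -4.03 0 30;0 0 0.0121 1.68 -4.03 0 30;0 0 0.0121 1.68 -4.03 0 30;0 0 0.0121 1.68 -4.03 0 30;0 0 0.0121 1.68 -4.03 0 30;0 0 0.0121 1.68 -4.03 0 30;0 0 0.0121 1.68 -4.03 0 30;0 0 0.0121 1.68 -4.03 0 30;0 0 0.0121 1.68 -4.03 0 30;0 0 0 0.84 -2.01 0 30;0 0 0 0 0 0 30"

```text
time: 5.7
eef_pos: [0.5891, -0.2475, 0.3219]
tcp_rot: [-0.001, 0.663, 0.749, -0.0]
wrist_force: [-0.2, -0.3, -1.8]
grip_width: 0.0546
grip_force: 63.4
```

Call:
drive_tool:
  rows: "0 0 0 0 0.15 -3 30;0 0 0 0 0 -3 30;0 0 0 0 0 -3 30;0 0 0 0 0 -1.7 30;0 0 0 0 0 -0.7 30;0 0 0 0 0 -0.2 30;0 0 0 0 0 -0.1 30;0 0 0 0 0 -0.1 30;0 0 0 0 0 -0.1 30;0 0 0 0 0 0 30"

```text
time: 6.95
eef_pos: [0.5891, -0.2446, 0.2048]
tcp_rot: [0.0, 0.662, 0.749, 0.0]
wrist_force: [0.6, -0.2, -1.5]
grip_width: 0.0543
grip_force: 63.4
```

```bash
python3 - <<'E'
from h import *
s=robot.read_state(); print(s['eef_pos'],s['wrist_force'])
I=optics.grab_frame("scene")[200:270,90:215,::-1]; cv2.imwrite("pics/c2.png",cv2.resize(I,None,fx=5,fy=5,interpolation=cv2.INTER_CUBIC))
E
```

```text
[ 0.58911247 -0.24464982  0.20482947] [ 0.61007689 -0.22844632 -1.5441037 ]
```

View pics/c2.png

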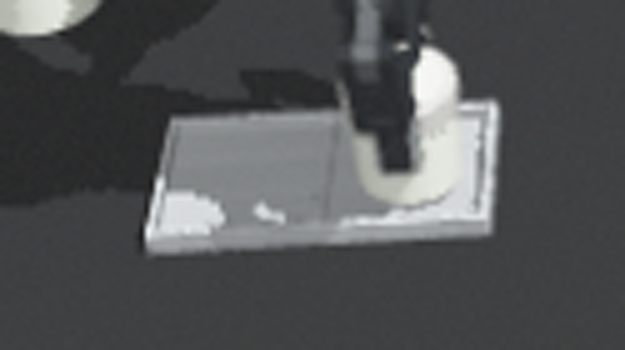

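The pot is centred over the +y bay, with gaps on all sides and its base about 6 mm above the floor. I'll lower it slowly.

Call:
drive_tool:
  rows: "0 0 0 0 0 -0.2 30;0 0 0 0 0 -0.1 30;0 0 0 0 0 -0.1 30;0 0 0 0 0 -0.05 30;0 0 0 0 0 -0.05 30;0 0 0 0 0 0 30;0 0 0 0 0 0 30"

```text
time: 7.88
eef_pos: [0.5891, -0.2446, 0.1998]
tcp_rot: [0.0, 0.662, 0.749, 0.0]
wrist_force: [0.1, 0.3, -1.2]
grip_width: 0.0546
grip_force: 63.4
```

Call:
drive_tool:
  rows: "0 0 0 0 0 -0.05 30;0 0 0 0 0 -0.05 30;0 0 0 0 0 -0.05 30;0 0 0 0 0 0 30;0 0 0 0 0 0 30"

```text
time: 8.5
eef_pos: [0.5891, -0.2446, 0.199]
tcp_rot: [0.0, 0.662, 0.749, 0.0]
wrist_force: [-3.1, 1.8, 5.4]
grip_width: 0.0546
grip_force: 63.7
```

Contact. I'll open and rise, then move to the second pot at about (0.411, -0.133).

Call:
drive_tool:
  rows: "0 0 0 0 0 0 75;0 0 0 0 0 0 100;0 0 0 0 0 0 100;0 0 0 0 0 0 100;0 0 0 0 0 1.5 100;0 0 0 0 0 3 100;0 0 0 0 0 4 100;0 0 -0.03 -4 2.5 2 100;0 0 -0.03 -4.5 3 1 100;0 0 -0.03 -5 3 0 100;0 0 -0.03 -4.3 2.66 0 100;0 0 0 0 0 0 100"

```text
time: 10.0
eef_pos: [0.4085, -0.1312, 0.3141]
tcp_rot: [-0.001, 0.706, 0.708, -0.0]
wrist_force: [0.5, -0.4, 1.3]
grip_width: 0.0854
grip_force: 0.0
```

Call:
drive_tool:
  rows: "0 0 0 0 0 -3 100;0 0 0 0 0 -3 100;0 0 0 0 0 -3 100;0 0 0 0 0 -2 100;0 0 0 0 0 -0.8 100;0 0 0 0 0 0 100;0 0 0 0 0 0 100"

```text
time: 10.88
eef_pos: [0.4116, -0.1333, 0.196]
tcp_rot: [0.001, 0.706, 0.708, 0.0]
wrist_force: [0.1, -1.0, 0.4]
grip_width: 0.0856
grip_force: 0.0
```

Call:
drive_tool:
  rows: "0 0 0 0 0 0 30;0 0 0 0 0 0 30;0 0 0 0 0 0 30;0 0 0 0 0 0 30;0 0 0 0 0 0 30;0 0 0 0 0 0 30"

```text
time: 11.62
eef_pos: [0.4113, -0.1331, 0.1961]
tcp_rot: [0.001, 0.706, 0.708, 0.0]
wrist_force: [-2.8, 1.0, 7.2]
grip_width: 0.0544
grip_force: 61.5
```

Call:
drive_tool:
  rows: "0 0 0 0 0 0.5 30;0 0 0 0 0 1.5 30;0 0 0 0 0 3 30;0 0 0 0 0 3 30;0 0 0.03 2 -2 2 30;0 0 0.03 4 -4.1 0 30;0 0 0.03 4 -4.1 0 30;0 0 0.03 4 -4.1 0 30;0 0 0 3 -3.1 0 30;0 0 0 1.7 -1.82 0 30;0 0 0 0 0 0 30;0 0 0 0 0 0 30"

```text
time: 13.12
eef_pos: [0.5976, -0.3245, 0.2949]
tcp_rot: [-0.001, 0.662, 0.749, -0.0]
wrist_force: [-0.6, 0.0, -0.2]
grip_width: 0.0543
grip_force: 63.3
```

Call:
drive_tool:
  rows: "0 0 0 0.05 -0.05 -3 30;0 0 0 0 0 -3 30;0 0 0 0 0 -2 30;0 0 0 0 0 -0.9 30;0 0 0 0 0 -0.2 30;0 0 0 0 0 0 30;0 0 0 0 0 0 30"

```text
time: 14.0
eef_pos: [0.5988, -0.3258, 0.2053]
tcp_rot: [0.001, 0.662, 0.749, 0.0]
wrist_force: [0.6, 0.1, -0.3]
grip_width: 0.0546
grip_force: 63.3
```

```bash
python3 - <<'E'
from h import *
I=optics.grab_frame("scene")[200:270,90:215,::-1]; cv2.imwrite("pics/c3.png",cv2.resize(I,None,fx=5,fy=5,interpolation=cv2.INTER_CUBIC))
E
```

```text
(no output)
```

View pics/c3.png

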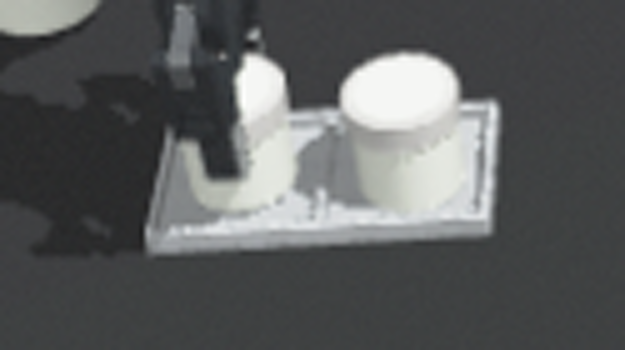

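The first pot stands flat in the right bay, its base around crop (410,205). The second hangs over the left bay, centred at about (240,205). I'll lower it.

Call:
drive_tool:
  rows: "0 0 0 0 0 -0.2 30;0 0 0 0 0 -0.1 30;0 0 0 0 0 -0.1 30;0 0 0 0 0 -0.05 30;0 0 0 0 0 -0.05 30;0 0 0 0 0 -0.05 30;0 0 0 0 0 0 30;0 0 0 0 0 0 30"

```text
time: 15.05
eef_pos: [0.5986, -0.3257, 0.2002]
tcp_rot: [0.0, 0.662, 0.749, -0.0]
wrist_force: [-3.8, 2.4, 9.5]
grip_width: 0.0548
grip_force: 63.7
```

Call:
drive_tool:
  rows: "0 0 0 0 0 0 75;0 0 0 0 0 0 100;0 0 0 0 0 0 100;0 0 0 0 0 0 100;0 0 0 0 0 2 100;0 0 0 0 0 5 100;0 0 0 0 0 5 100;0 0 -0.05 -5 1.6 1 100;0 0 -0.05 -5.5 1.8 0 100;0 0 -0.05 -5.5 1.8 0 100;0 0 0 -5.6 1.8 0 100;0 0 0 0 0 0 100"

```text
time: 16.55
eef_pos: [0.3793, -0.2538, 0.3297]
tcp_rot: [-0.001, 0.717, 0.697, -0.0]
wrist_force: [-0.1, -0.2, 1.2]
grip_width: 0.0853
grip_force: 0.0
```

Call:
drive_tool:
  rows: "0 0 0 0 0 0 100"

```text
time: 16.68
eef_pos: [0.3831, -0.2563, 0.3304]
tcp_rot: [0.002, 0.717, 0.697, 0.0]
wrist_force: [0.3, 0.3, 0.4]
grip_width: 0.0858
grip_force: 0.0
```

```bash
python3 - <<'E'
from h import *
from scipy.optimize import minimize
S=optics.grab_frame("scene")[:,:,::-1].copy(); cv2.imwrite("pics/scene4.png",S)
c=cams["scene"]
# amber/label mask: compare bottles by bottom & label; fit body z 0..76 + shoulder
hsv=cv2.cvtColor(S,cv2.COLOR_BGR2HSV)
for k,x,y in(("R",.387,-.258),("L",.455,.01)):
    m0=np.zeros((420,560),np.uint8); u,v=c.proj([[x,y,.04]])[0].astype(int); m0[v-24:v+24,u-15:u+15]=1
    mask=(m0*(S.max(2)>75)).astype(np.uint8)
    P=BOT+[np.vstack(cyl([(.019,.076,.076),(.014,.084,.084)]))]; cap=cyl([(.014,.084,.106)])
    f=lambda q:np.abs(render(c,P,q[0],q[1],0)*(1-render(c,cap,q[0],q[1],0))-mask).sum()/mask.sum()
    q0=np.array([x,y]); r=minimize(f,q0,method="Nelder-Mead",options=dict(initial_simplex=[q0,q0+[.01,0],q0+[0,.01]],xatol=1e-4))
    print(k,r.x.round(4),round(r.fun,3),mask.sum(),np.argwhere(mask).min(0),np.argwhere(mask).max(0))
cv2.imwrite("pics/c4.png",cv2.resize(S[140:270,80:400],None,fx=2.5,fy=2.5,interpolation=cv2.INTER_CUBIC))
E
```

```text
R [ 0.3842 -0.2586] 0.104 423 [159 174] [189 191]
L [0.452  0.0102] 0.083 435 [179 272] [209 288]
```

View pics/c4.png

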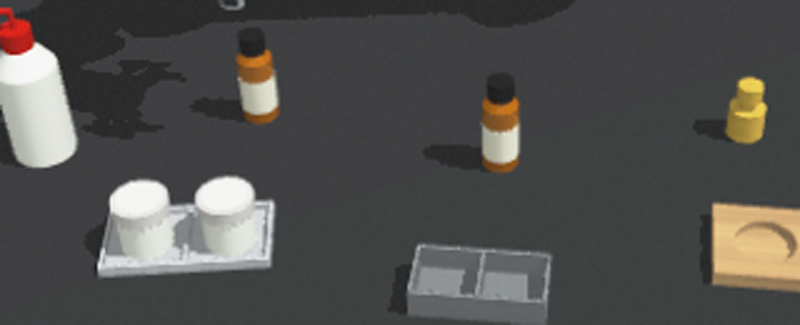

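Both pots stand upright in their bays (crop (143,220) and (228,215)). The bottles stand at crop (257,75) and (500,120). I'll descend on the right-hand bottle at about (0.380, -0.2565).

Call:
drive_tool:
  rows: "0 0 0 -0.2 -0.1 0 100;0 0 0 0 0 -3 100;0 0 0 0 0 -3 100;0 0 0 0 0 -3 100;0 0 0 0 0 -2 100;0 0 0 0 0 -0.7 100;0 0 0 0 0 0 100;0 0 0 0 0 0 15;0 0 0 0 0 0 15;0 0 0 0 0 0 15;0 0 0 0 0 0 15;0 0 0 0 0 0 15"

```text
time: 18.23
eef_pos: [0.3807, -0.2568, 0.2124]
tcp_rot: [0.001, 0.717, 0.698, -0.0]
wrist_force: [-1.4, 0.7, 5.0]
grip_width: 0.0372
grip_force: 59.4
```

Call:
drive_tool:
  rows: "0 0 0 0 0 0 15;0 0 0 0 0 0 15;0 0 0 0 0 0 15"

```text
time: 18.6
eef_pos: [0.3807, -0.2568, 0.2124]
tcp_rot: [0.001, 0.717, 0.698, -0.0]
wrist_force: [-1.0, 0.2, 5.8]
grip_width: 0.0367
grip_force: 59.4
```

Call:
drive_tool:
  rows: "0 0 0 0 0 0.5 15;0 0 0 0 0 2 15;0 0 0 0 0 3 15;0 0 0 1.5 1.3 3 15;0 0 0 3 2.6 1 15;0 0 0 4 3.5 0 15;0 0 0 4 3.5 0 15;0 0 0 4 3.5 0 15;0 0 0 4 3.5 0 15;0 0 0 4 3.5 0 15;0 0 0 2.23 1.68 0 15;0 0 0 0 0 0 15"

```text
time: 20.1
eef_pos: [0.6487, -0.0243, 0.306]
tcp_rot: [-0.0, 0.716, 0.698, -0.0]
wrist_force: [-0.3, -0.4, -1.0]
grip_width: 0.0368
grip_force: 60.4
```

Call:
drive_tool:
  rows: "0 0 0 0 0 -2 15;0 0 0 0 0 -2 15;0 0 0 0 0 -1 15;0 0 0 0 0 0 15;0 0 0 0 0 0 15"

```text
time: 20.72
eef_pos: [0.6481, -0.0262, 0.2576]
tcp_rot: [0.001, 0.717, 0.697, 0.0]
wrist_force: [-0.2, -1.3, -1.4]
grip_width: 0.037
grip_force: 60.4
```

```bash
python3 - <<'E'
from h import *
S=optics.grab_frame("scene")[:,:,::-1].copy(); cv2.imwrite("pics/scene5.png",S)
cv2.imwrite("pics/c5.png",cv2.resize(S[180:285,215:335],None,fx=5,fy=5,interpolation=cv2.INTER_CUBIC))
E
```

```text
(no output)
```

View pics/c5.png

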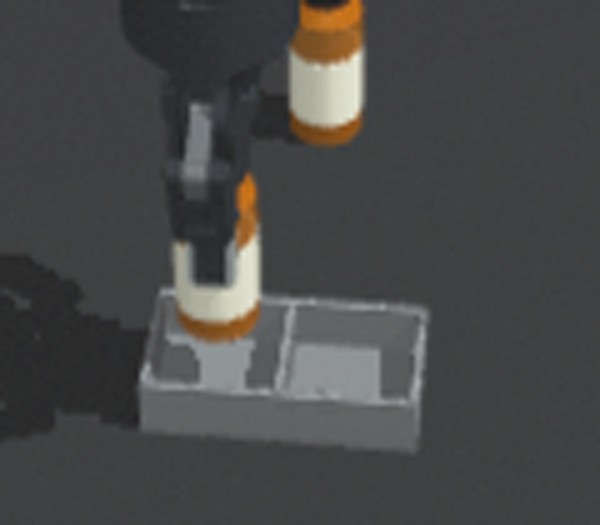

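```bash
python3 - <<'E'
from h import *
a=np.linspace(0,2*np.pi,60); 
for x,y in((.6525,-.0282),(.648,-.0262)):
    e=np.c_[x+.019*np.cos(a),y+.019*np.sin(a),0*a+.0452]; u=(cams["scene"].proj(e)-[215,180]+.5)*5
    print(u.min(0),u.max(0))
E
```

```text
[177.52707021 288.33860603] [260.31189777 345.01396232]
[182.83370565 281.98794444] [265.39038514 338.34947146]
```

The bottle base (crop x 178–260, bottom 341) matches the prediction for the bay centre to within about 2 mm. I'll nudge it +2 mm in x and lower it.

Call:
drive_tool:
  rows: "0 0 0 0.2 0 -0.5 15;0 0 0 0 0 -1 15;0 0 0 0 0 -1 15;0 0 0 0 0 -0.7 15;0 0 0 0 0 -0.3 15;0 0 0 0 0 -0.2 15;0 0 0 0 0 -0.1 15;0 0 0 0 0 -0.1 15;0 0 0 0 0 0 15;0 0 0 0 0 0 15"

```text
time: 22.02
eef_pos: [0.6499, -0.0259, 0.2179]
tcp_rot: [0.0, 0.717, 0.698, 0.0]
wrist_force: [-0.3, 0.0, -1.3]
grip_width: 0.037
grip_force: 60.4
```

Call:
drive_tool:
  rows: "0 0 0 0 0 -0.05 15;0 0 0 0 0 -0.05 15;0 0 0 0 0 -0.05 15;0 0 0 0 0 0 15;0 0 0 0 0 0 15"

```text
time: 22.65
eef_pos: [0.6499, -0.0259, 0.2165]
tcp_rot: [0.0, 0.717, 0.698, 0.0]
wrist_force: [-1.5, 0.6, 2.4]
grip_width: 0.0366
grip_force: 60.6
```

Call:
drive_tool:
  rows: "0 0 0 0 0 -0.03 15;0 0 0 0 0 0 30;0 0 0 0 0 0 60;0 0 0 0 0 0 100;0 0 0 0 0 0 100;0 0 0 0 0 3 100;0 0 0 0 0 4.5 100;0 0 0 0 0 4.5 100;0 0 0 -5 0.95 0 100;0 0 0 -5.2 1 0 100;0 0 0 -5.2 1 0 100;0 0 0 -4.84 0.84 0 100"

```text
time: 24.15
eef_pos: [0.4457, 0.0124, 0.336]
tcp_rot: [0.0, 0.717, 0.698, 0.0]
wrist_force: [-0.1, -0.2, 0.4]
grip_width: 0.0852
grip_force: 0.0
```

Call:
drive_tool:
  rows: "0 0 0 0 0 0 100;0 0 0 0 0 -3 100;0 0 0 0 0 -3 100;0 0 0 0 0 -3 100;0 0 0 0 0 -2 100;0 0 0 0 0 -1.2 100;0 0 0 0 0 0 100;0 0 0 0 0 0 100"

```text
time: 25.15
eef_pos: [0.4481, 0.0119, 0.2145]
tcp_rot: [0.001, 0.717, 0.697, 0.0]
wrist_force: [-0.6, -0.1, 0.1]
grip_width: 0.0853
grip_force: 0.0
```

Call:
drive_tool:
  rows: "0 0 0 0 0 0 15;0 0 0 0 0 0 15;0 0 0 0 0 0 15;0 0 0 0 0 0 15;0 0 0 0 0 0 15;0 0 0 0 0 0 15;0 0 0 0 0 0 15;0 0 0 0 0 0 15"

```text
time: 26.15
eef_pos: [0.4477, 0.012, 0.2144]
tcp_rot: [0.0, 0.717, 0.698, 0.0]
wrist_force: [-0.6, 1.0, 5.8]
grip_width: 0.0367
grip_force: 59.4
```

Call:
drive_tool:
  rows: "0 0 0 0 0 0.5 15;0 0 0 0 0 2 15;0 0 0 0 0 3 15;0 0 0 1.3 0.4 3 15;0 0 0 3 0.5 1 15;0 0 0 4 0.5 0 15;0 0 0 4 0.5 0 15;0 0 0 4 0.5 0 15;0 0 0 3 0 0 15;0 0 0 1 0 0 15;0 0 0 0 0 -2 15;0 0 0 0 0 -2 15"

```text
time: 27.65
eef_pos: [0.6498, 0.036, 0.2684]
tcp_rot: [-0.0, 0.717, 0.698, -0.0]
wrist_force: [-0.8, 0.3, -1.0]
grip_width: 0.037
grip_force: 60.4
```

Call:
drive_tool:
  rows: "0 0 0 0 0 -1 15;0 0 0 0 0 0 15;0 0 0 0 0 0 15"

```text
time: 28.02
eef_pos: [0.6507, 0.036, 0.2599]
tcp_rot: [0.001, 0.717, 0.697, 0.0]
wrist_force: [-0.6, 0.0, -0.6]
grip_width: 0.0364
grip_force: 60.4
```

```bash
python3 - <<'E'
from h import *
S=optics.grab_frame("scene")[:,:,::-1].copy(); cv2.imwrite("pics/scene6.png",S)
cv2.imwrite("pics/c6.png",cv2.resize(S[180:285,215:335],None,fx=5,fy=5,interpolation=cv2.INTER_CUBIC))
a=np.linspace(0,2*np.pi,60); z=robot.read_state()['eef_pos'][2]-.2145
e=np.c_[.6545+.019*np.cos(a),.0338+.019*np.sin(a),0*a+z]; u=(cams["scene"].proj(e)-[215,180]+.5)*5
print(z,u.min(0),u.max(0))
E
```

```text
0.04547644183117325 [312.15663904 296.23393872] [395.28229526 353.31895577]
```

View pics/c6.png

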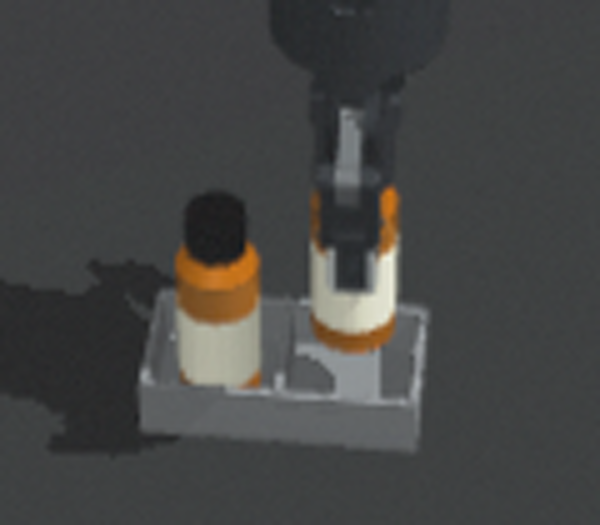

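The first bottle stands upright in its bay. The second one's base (crop x 312–396, bottom 352) matches the predicted 312–395 / 353. I'll lower it.

Call:
drive_tool:
  rows: "0 0 0 0 0 -0.5 15;0 0 0 0 0 -1 15;0 0 0 0 0 -1 15;0 0 0 0 0 -0.7 15;0 0 0 0 0 -0.3 15;0 0 0 0 0 -0.2 15;0 0 0 0 0 -0.1 15;0 0 0 0 0 -0.1 15;0 0 0 0 0 0 15;0 0 0 0 0 0 15"

```text
time: 29.32
eef_pos: [0.6506, 0.036, 0.2201]
tcp_rot: [0.0, 0.717, 0.697, 0.0]
wrist_force: [0.0, 0.6, -1.2]
grip_width: 0.0366
grip_force: 60.4
```

Call:
drive_tool:
  rows: "0 0 0 0 0 -0.05 15;0 0 0 0 0 -0.05 15;0 0 0 0 0 -0.05 15;0 0 0 0 0 -0.03 15;0 0 0 0 0 0 15;0 0 0 0 0 0 15"

```text
time: 30.08
eef_pos: [0.6505, 0.036, 0.2185]
tcp_rot: [0.0, 0.717, 0.698, 0.0]
wrist_force: [-2.0, -0.1, 3.9]
grip_width: 0.037
grip_force: 60.7
```

Call:
drive_tool:
  rows: "0 0 0 0 0 0 30;0 0 0 0 0 0 60;0 0 0 0 0 0 100;0 0 0 0 0 0 100;0 0 0 0 0 3 100;0 0 0 0 0 4.5 100;0 0 0 0 0 4 100;0 0 0 -4 3.5 0 100;0 0 0 -4.5 4 0 100;0 0 0 -4.5 4 0 100;0 0 0 -4.5 4 0 100;0 0 0 -4.5 4 0 100"

```text
time: 31.58
eef_pos: [0.429, 0.232, 0.3333]
tcp_rot: [0.0, 0.717, 0.697, 0.0]
wrist_force: [-0.3, 1.2, 0.0]
grip_width: 0.0856
grip_force: 0.0
```

Call:
drive_tool:
  rows: "0 0 0 -4.9 4.3 0 100;0 0 0 0 0 -2 100;0 0 0 0 0 -3 100;0 0 0 0 0 -3 100;0 0 0 0 0 -2 100;0 0 0 0 0 -1 100;0 0 0 0 0 0 100;0 0 0 0 0 0 100"

```text
time: 32.58
eef_pos: [0.3839, 0.2724, 0.2238]
tcp_rot: [0.0, 0.717, 0.697, 0.001]
wrist_force: [-0.0, -0.0, -0.6]
grip_width: 0.0853
grip_force: 0.0
```

Call:
drive_tool:
  rows: "0 0 0 -0.2 0.15 -0.7 100;0 0 0 0 0 -0.65 100;0 0 0 0 0 0 60;0 0 0 0 0 0 45;0 0 0 0 0 0 30;0 0 0 0 0 0 5;0 0 0 0 0 0 5;0 0 0 0 0 0 5;0 0 0 0 0 0 5;0 0 0 0 0 0 5;0 0 0 0 0 0 5"

```text
time: 33.95
eef_pos: [0.3816, 0.2737, 0.2099]
tcp_rot: [0.0, 0.717, 0.697, 0.0]
wrist_force: [-1.1, -0.4, 5.6]
grip_width: 0.0263
grip_force: 58.8
```

Call:
drive_tool:
  rows: "0 0 0 0 0 0.2 5;0 0 0 0 0 0.5 5;0 0 0 0 0 1 5;0 0 0 0 0 2 5;0 0 0 0 0 2 5;0 0 0 0 0 2 5;0 0 0 0 0 0 5;0 0 0 0 0 0 5"

```text
time: 34.95
eef_pos: [0.3813, 0.2736, 0.2862]
tcp_rot: [-0.0, 0.717, 0.697, -0.0]
wrist_force: [-1.0, 0.0, -4.6]
grip_width: 0.0263
grip_force: 59.5
```

```bash
python3 - <<'E'
from h import *
S=optics.grab_frame("scene")[:,:,::-1].copy(); cv2.imwrite("pics/scene7.png",S)
cv2.imwrite("pics/c7.png",cv2.resize(S[110:290,215:440],None,fx=3.3,fy=3.3,interpolation=cv2.INTER_CUBIC))
E
```

View pics/c7.png

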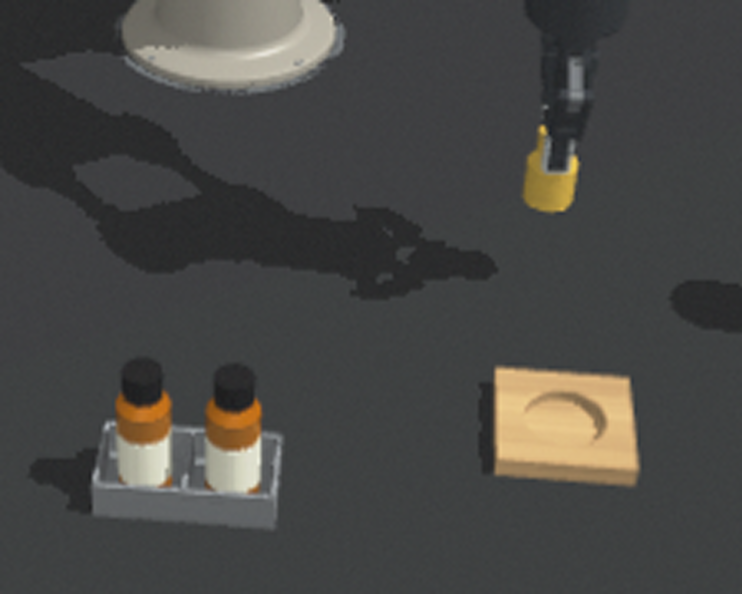

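Both bottles stand upright in the crate, and the weight hangs level in the grip. I'll move to the block.

Call:
drive_tool:
  rows: "0 0 0 1 0 0 5;0 0 0 2 0 0 5;0 0 0 3.5 0 0 5;0 0 0 3.5 0.1 0 5;0 0 0 3.5 0.1 0 5;0 0 0 3 0 0 5;0 0 0 2 0 0 5;0 0 0 1.2 0 0 5;0 0 0 0 0 -1.5 5;0 0 0 0 0 -1.5 5;0 0 0 0 0 0 5;0 0 0 0 0 0 5"

```text
time: 36.5
eef_pos: [0.5783, 0.2759, 0.2567]
tcp_rot: [0.0, 0.716, 0.698, 0.0]
wrist_force: [-0.3, -0.3, -3.6]
grip_width: 0.026
grip_force: 59.7
```

```bash
python3 - <<'E'
from h import *
S=optics.grab_frame("scene")[:,:,::-1].copy(); cv2.imwrite("pics/scene8.png",S)
cv2.imwrite("pics/c8.png",cv2.resize(S[180:270,340:440],None,fx=6,fy=6,interpolation=cv2.INTER_CUBIC))
a=np.linspace(0,2*np.pi,60); z=robot.read_state()['eef_pos'][2]-.2099
def el(x,y,r,z): 
    u=(cams["scene"].proj(np.c_[x+r*np.cos(a),y+r*np.sin(a),0*a+z])-[340,180]+.5)*6; return u.min(0).round(),u.max(0).round()
print(z,"weight at scene-bay centre",el(.5816,.274,.02,z),"recess",el(.5816,.274,.03,.016))
E
```

```text
0.04719969124139736 weight at scene-bay centre (array([238., 251.]), array([340., 318.])) recess (array([204., 293.]), array([354., 394.]))
```

View pics/c8.png

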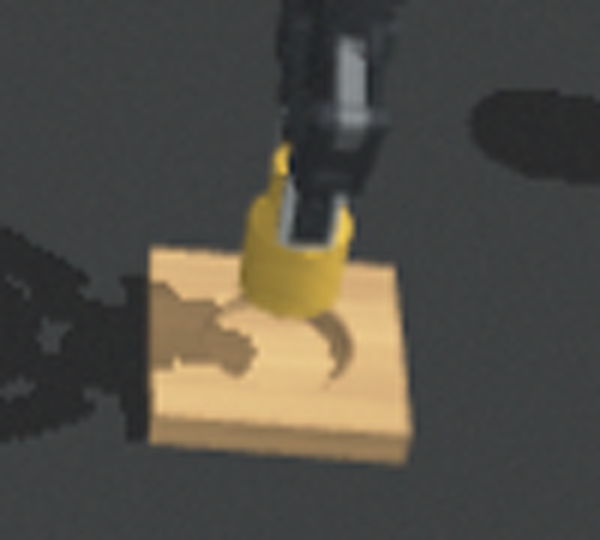

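The weight base (crop x 241–345, bottom 318) lies within 2 mm of the predicted recess centre (238–340 / 318). I'll lower it with a −1 mm trim in y.

Call:
drive_tool:
  rows: "0 0 0 0 -0.1 -0.5 5;0 0 0 0 0 -1 5;0 0 0 0 0 -1 5;0 0 0 0 0 -0.7 5;0 0 0 0 0 -0.3 5;0 0 0 0 0 -0.2 5;0 0 0 0 0 -0.1 5;0 0 0 0 0 -0.1 5;0 0 0 0 0 0 5;0 0 0 0 0 0 5"

```text
time: 37.8
eef_pos: [0.5786, 0.2748, 0.2177]
tcp_rot: [0.0, 0.717, 0.698, 0.0]
wrist_force: [0.6, 0.3, -3.4]
grip_width: 0.0263
grip_force: 59.7
```

Call:
drive_tool:
  rows: "0 0 0 0 0 -0.05 5;0 0 0 0 0 -0.05 5;0 0 0 0 0 -0.05 5;0 0 0 0 0 0 5;0 0 0 0 0 0 5"

```text
time: 38.42
eef_pos: [0.5786, 0.2747, 0.2161]
tcp_rot: [0.0, 0.717, 0.697, 0.0]
wrist_force: [0.3, 0.6, -4.2]
grip_width: 0.0263
grip_force: 59.7
```

Call:
drive_tool:
  rows: "0 0 0 0 0 -0.05 5;0 0 0 0 0 0 5;0 0 0 0 0 0 5"

```text
time: 38.8
eef_pos: [0.5785, 0.2748, 0.216]
tcp_rot: [0.0, 0.717, 0.698, 0.0]
wrist_force: [-3.2, 0.2, 1.8]
grip_width: 0.0264
grip_force: 59.9
```

Contact. I'll release, rise clear and look.

Call:
drive_tool:
  rows: "0 0 0 0 0 0 35;0 0 0 0 0 0 60;0 0 0 0 0 0 100;0 0 0 0 0 0 100;0 0 0 0 0 2 100;0 0 0 0 0 4 100;0 0 0 0 0 4 100;0 0 0 -4 0 2 100;0 0 0 -4 0 2 100;0 0 0 -4 0 0 100;0 0 0 0 0 0 100;0 0 0 0 0 0 100"

```text
time: 40.3
eef_pos: [0.4591, 0.2748, 0.356]
tcp_rot: [0.0, 0.717, 0.698, 0.001]
wrist_force: [0.0, -0.0, -1.4]
grip_width: 0.0853
grip_force: 0.0
```

```bash
python3 - <<'E'
from h import *
S=optics.grab_frame("scene")[:,:,::-1].copy()
cv2.imwrite("pics/c9.png",cv2.resize(S[130:275,65:480],None,fx=1.9,fy=1.9,interpolation=cv2.INTER_CUBIC))
E
```

```text
(no output)
```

View pics/c9.png

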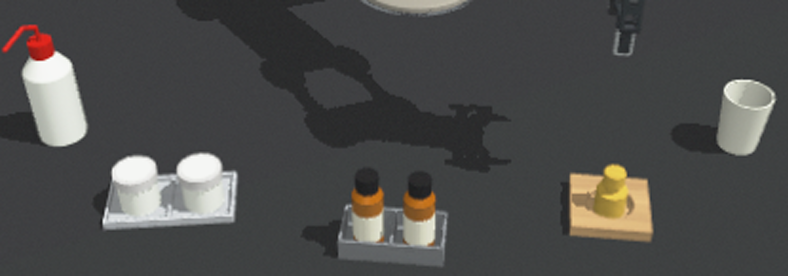

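The picture shows both pots in the tray (135,190 and 200,185), both bottles in the crate (368,210 and 420,210) and the weight upright in the recess (611,195). The wash bottle and the beaker look where they were, so I'll hand in.

```bash
python3 -c "
from bench import robot
print(robot.finish_job())"
```

```text
the job is handed in; nothing more can be done
None
```

The job is handed in: the final picture shows both pots upright in the tray, both bottles upright in the crate and the weight upright in the recess. The wash bottle and beaker were left alone, and it took about 40 s of the 128 s allowed.

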